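# Set the range collar and feed the relay block

### The job

Get the component tester ready for the next batch. First turn the dark collar ring around its black barrel until the ring's finger lug rests over the raised index bar; then lay the loose relay block in the slanting chute behind the one already there, lying the same way up (rib on top, brass blades pointing down the slope), so that it has slid home against that one. Set it down gently rather than dropping it, and leave everything else where it is.

Things in the scene. Friction and masses are not known exactly. Their poses are not given: they have to be found in the camera images.
- tester: Fixed component tester: pale housing 200 x 200 x 45 mm with an upright fixed black barrel (80 mm diameter, top 125 mm above the table). Origin: centre of the underside, on the vertical axis of barrel and collar; z up; its +y axis points from the barrel towards the index bar.
- index (a point): Middle of the top of the tester's raised aluminium index bar, 74 mm off the barrel axis (bar 6 mm wide, radially from 65 to 99 mm, top 57 mm above the table). It marks the setting wanted; a pale line runs up the barrel above it. Thin flush lines mark the other settings, 20 degrees apart.
- collar (a joint): Angle (rad) of the dark collar ring (112 mm diameter, 62 to 88 mm above the table), growing counter-clockwise seen from above. 0: lug over the index bar. Travel -1.75 to 0.70. A click rest every 0.349 rad, 0 being one; let go within 0.13 rad of a rest, it springs there. Starts at the rest -1.40, -1.05 or -0.70. About 2 to 3 N pushed sideways at the lug takes it over a click.
- lug (a point): Point in the collar's one finger lug, 74 mm off the barrel axis, 82 mm above the table. The lug is a radial block 14 mm wide, from the ring to 88 mm off the axis, 64 to 100 mm above the table. Beside it only the housing's top (45 mm) and the index bar (57 mm) lie below.
- block: Loose grey relay block (about 0.16 kg) standing right way up on the table. Body 76 (x) x 46 (y) x 24 mm (z); on top, in the middle, a rib 50 (x) x 14 (y) mm and 30 mm tall (top at 54 mm): grip it across the rib. Two flat brass blades stand out at its -x end, to 52 mm from the origin; the +x end is flat, at 38 mm. Origin: centre of the underside.
- block_nose (a point): Point midway between the tips of the loose block's blades: (-52, 0, 12) mm in its frame.
- block_rib (a point): Point in the middle of the loose block's rib, 44 mm above its underside.
- first: An identical relay block, loose, already lying in the chute with its blades against the chute's lower end wall. Same frame as the other block.
- chute: Fixed stand of the chute, base plate 220 x 90 mm on the table. Origin: centre of its underside, z up; the chute's low end points to its -x.
- trough: Slanting trough of the chute. Origin: middle of the sliding floor, 84 mm above the table; x points up the slope (0.40 rad), z square to the floor. Floor 250 long (x -125 to 125), 54 mm wide, smooth: blocks slide down it. Side walls 18 mm, low end wall 28 mm high; upper end open. Block already there: origin at x = -73; the loose block home behind it: about x = 17 mm.
- spool: Bystander: copper wire spool, 60 mm diameter, 50 mm tall, origin at its underside.
- heatsink: Bystander: finned aluminium heat sink 70 x 50 x 32 mm, origin at its underside.
- screwdriver: Bystander: screwdriver about 190 mm long, lying.
- mug: Bystander: white mug, 80 mm diameter, 95 mm tall.
- meter: Bystander: black hand-held meter 160 x 80 x 34 mm, lying.
- jar: Bystander: glass jar, 60 mm diameter, 75 mm tall.
- wrench: Bystander: wrench 150 mm long, lying.
Not all that is in view belongs to the job. Leave any green or purple look-alike of the first alone. Leave any pink or purple look-alike of the block alone.

How it is judged (in metres and radians):
On the way, in this order (a step that is already met when the one before it is completed fails the run):
1. the collar's lug rests over the index bar (joint within 0.10 rad of 0) (value of joint collar between -0.1 and 0.1 rad and velocity of joint collar between -0.1 and 0.1 rad/s), for 0.2 s.
2. the loose block lies in the chute behind the first, rib up, blades down the slope (x of block in the frame of trough between 0.009 and 0.025 m and x of block_nose in the frame of trough below -0.025 m and z of block_rib in the frame of trough between 0.038 and 0.05 m), for 0.2 s.
At the end, for the whole second after the job is handed in: Collar within 0.10 rad of 0 (lug over the index bar). Both blocks flat in the trough (0.12 rad), ribs up, blades down the slope: first with origin 66 to 80 mm below mid-trough, the loose one home behind it, origin 9 to 25 mm above mid-trough, at rest (all of step 2 and value of joint collar between -0.1 and 0.1 rad and angle between the z axis of each of block, first and the z axis of trough, either way round below 0.12 rad and x of first in the frame of trough between -0.08 and -0.066 m and linear speed of block below 0.02 m/s); the robot touches nothing.
It fails at once if the relay block is dropped or thrown (faster than 1.1 m/s out of the fingers) (linear speed of block above 1.1 m/s and contact force between the fingers and block below 0.3 N).
It fails at once if the block already in the chute is taken out or knocked about (moved more than 30 mm) (distance of first from where it was at the start of the episode above 0.03 m).
It fails at once if a bystander is moved more than 30 mm (distance of any of spool, heatsink, screwdriver, mug, meter, jar, wrench from where it was at the start of the episode above 0.03 m).
It also fails if it takes over 58 s, if anything falls off the work surface, if the arm or the gripper's body presses on something with over 40 N, if the wrist force passes 120 N, or if a joint passes its speed limit or range.

### The arm

A 6-joint arm with a two-finger parallel gripper is mounted at the origin on the work surface. World frame = base frame: x ahead of the robot, y to its left, z up, the work surface at z = 0. Lengths are in mm, angles in rad, forces in N, time in s.
With the tool pointing down it reaches from about 300 to 775 mm from the base axis. Payload 14.6 kg.
Tool frame: the origin (TCP) lies on the front face of the gripper's body, between the roots of the fingers; the fingertips stand 97 mm ahead of it and the grasp point (between the pads) lies 78 mm ahead of it; z points along the fingers, y is the direction in which the jaws open and shut (so a half turn about z gives the same grasp; the last joint's range is limited). The gripper opens to 94 mm and grips with 3 to 60 N. Pads are 16 mm wide; open, the fingers measure 119 mm over their backs; the gripper's body (75 mm by 177 mm) begins 78 mm behind the grasp point.
Start: joints at [-0.067, 0.3, 1.521, -0, 1.321, -0.067], TCP at [549.991, -0.002, 302.646] pointing down, gripper open.
Joint ranges: [-3.03, 3.03], [-0.79, 2.21], [0.23, 2.52], [-1.04, 4.18], [0, 3.07], [-2.55, 2.55]. Speed limits (rad/s): [2.22, 2.22, 2.57, 3.14, 3.14, 3.14].

### API

Orientations are given as [roll, pitch, yaw] about the fixed x, y, z axes, in that order (R = Rz(yaw) Ry(pitch) Rx(roll)).
In Python, from cell import manip, eyes, finder gives the robot as it stands.
- The arm moves only by the tool drive_tool, never from a script. Its argument "rows" is a list of rows, each an object with "offset": the shift along the tool's x, y, z in mm, a list of three; "spin": the turn about the tool's z in degrees; "jaw": the finger opening in mm, from 0 to 94. In form: [{"offset": [dx, dy, dz], "spin": spin, "jaw": jaw}, ...]. A call has 1 to 20 rows; each row shifts and turns the commanded pose from where the row before left it, along the tool's axes as they then stand; what a row does not reach is not made up. A row lasts 1/10 s, in which the tool goes at most 50 mm and 8.59 degrees, less where a joint would pass 70% of its speed; a pose out of reach is approached as far as the arm can. A call is refused whole if a number of a shift passes 50 or a number of a turn 8.59, either way. A call with a gripper value outside its range is refused whole. The fingers move at their own pace and stop on an object; "force" is the grip in N (left out, the last holds). Time passes only in rows, so rows that do not move let the fingers close. It gives the time, the measured TCP pose, the force and the opening at its end, in the units of the state.
- manip.read_state(): the state, without advancing time (a new reading comes with each control period).
- eyes.camera(name): name is "scene" or "side" or "wrist"; returns a dict with "color" (420x560x3 uint8, blue, green, red), "depth" (420x560 float32, mm along the optical axis (not along the pixel's ray), 0 where there is no reading), "vfov" (degrees; the focal length in pixels is half the picture's height over the tangent of half this angle, whatever the lens; pixels are square), "cx", "cy" (the principal point, pixels), "rvec" (rotation vector, rad) and "tvec" (3), from world to camera coordinates, as OpenCV has them. Camera axes: x right, y down, z forward; pixel columns grow to the right and rows downward; lengths in mm; the calibration is good to about 2 mm. A picture is of the moment at which its call begins.
- manip.sign_off(): hands the job in, once; it reports no verdict.
Trained networks look in the newest picture that a camera, given by its name, has taken for a name from the list of things; names that differ only in an ending like _2 or _b are one class to them, and where a whole thing is asked for, a point or a joint stands for the part that bears it (a point fixed in the world has none). Each returns a list of dicts, best first, with "p" (0 to 1); they miss things now and then, are a little off and sometimes report something else, mostly with a low value. They report only what shows in the picture. A call takes as long as a camera call. They do not tell look-alikes from the thing itself.
- finder.find_in(camera, target): "uv" ([column, row] in pixels, amid what is visible of it).
The state is a dict: "clock": time; "joints": joint angles; "qd": joint speeds; "effort": joint torques, N m; "eef_pos": TCP position; "eef_rot": TCP orientation; "wrist_force": force on the tool from outside, world axes, zero at the start; "moment": the same for the moment, N m; "finger_gap": finger opening in mm.
Only numpy, scipy, OpenCV 4.12 (cv2) and the standard library are available. Lean on these libraries where they do the work, as an engineer would, in place of code of your own. Each camera call takes 0.05 s, during which the arm holds its last target. There are 200 camera calls.

## Working session

There is one attempt and no reset: what is moved stays moved. The work goes in short steps, Python scripts to look and compute and a tool call to move; the robot and the scene stay as the last step left them, time stands still between calls to the robot, and variables do not carry over. Pictures are saved under pics/ and viewed, about 8 in all and at most 12, crops included, and the job is handed in when it is done.

Besides the shell and the picture viewer there is one more tool, called after "Call:" as name(argument=value, ...) on one line, values as JSON. drive_tool: Moves the arm, as the interface text tells. Its arguments: {"type":"object","properties":{"rows":{"type":"array","items":{"type":"object","properties":{"offset":{"type":"array","items":{"type":"number"}},"spin":{"type":"number"},"jaw":{"type":"number"}}}},"force":{"type":"number"}},"required":["rows"]}

```bash
ls; mkdir -p pics; cat > h.py <<'E'
import numpy as np, cv2, pickle
from cell import manip, eyes, finder
def shot(n):
    d=eyes.camera(n); pickle.dump(d,open(f'{n}.pkl','wb')); return d
def load(n): return pickle.load(open(f'{n}.pkl','rb'))
def cam(d):
    R=cv2.Rodrigues(np.array(d['rvec'],float))[0]; t=np.array(d['tvec'],float).ravel()
    f=d['color'].shape[0]/2/np.tan(np.radians(d['vfov'])/2); return R,t,f
def cloud(d):
    R,t,f=cam(d); h,w=d['depth'].shape; u,v=np.meshgrid(np.arange(w),np.arange(h)); z=d['depth'].astype(float)
    P=np.stack([(u-d['cx'])*z/f,(v-d['cy'])*z/f,z],-1); W=(P-t)@R; W[z==0]=np.nan; return W
def proj(d,p):
    R,t,f=cam(d); c=R@np.array(p,float)+t; return c[0]/c[2]*f+d['cx'],c[1]/c[2]*f+d['cy']
E
python3 - <<'E'
from h import *
s=manip.read_state(); print(s['clock'],s['eef_pos'],s['eef_rot'],s['finger_gap'])
for n in ['scene','side']:
    d=shot(n); W=cloud(d); cv2.imwrite(f'pics/{n}0.png',d['color'])
    for t in ['tester','lug','index','block','first','trough','chute']:
        for r in finder.find_in(n,t)[:4]:
            u,v=map(int,np.round(r['uv'])); print(n,t,round(r['p'],2),u,v,np.round(W[v,u]))
E
```

```text
pics
0.0 [5.49834273e+02 7.86564021e-04 3.02061939e+02] [-3.14036490e+00 -6.42321242e-05  1.57078235e+00] 93.99657373128429
scene tester 0.95 221 256 [ 566. -265.   84.]
scene tester 0.2 320 258 [718. -39.  49.]
scene lug 0.78 228 250 [ 563. -240.   87.]
scene index 0.7 227 257 [ 581. -254.   86.]
scene block 0.94 196 211 [ 328. -225.   24.]
scene block 0.83 291 225 [560. -20.  27.]
scene block 0.63 260 205 [435. -50.  30.]
scene first 0.79 276 176 [359.  70.  30.]
scene first 0.67 299 154 [594. -23. 336.]
scene trough 0.67 355 172 [575. 219. 124.]
scene chute 0.9 350 180 [509. 279.   2.]
side tester 0.9 307 268 [ 500. -290.   86.]
side lug 0.87 309 263 [ 509. -284.   97.]
side lug 0.38 319 164 [754. 131.  40.]
side lug 0.28 295 377 [ 348. -540.   43.]
side index 0.69 307 266 [ 503. -284.   86.]
side block 0.92 237 288 [ 304. -237.   32.]
side block 0.79 253 232 [417. -74.  46.]
side block 0.73 286 214 [550. -30.  25.]
side block 0.68 311 267 [ 511. -293.   88.]
side first 0.8 230 169 [435. 186.  92.]
side first 0.73 190 191 [286. 205.  28.]
side first 0.62 219 212 [348.  69.  28.]
side trough 0.92 244 161 [499. 224.  74.]
side chute 0.91 248 169 [499. 186.  67.]
```

```bash
python3 - <<'E'
from h import *
for n,(a,b,c,e) in {'scene':(130,110,410,320),'side':(150,120,430,330)}.items():
    d=load(n); cv2.imwrite(f'pics/{n}1.png',cv2.resize(d['color'][b:e,a:c],None,fx=2.85,fy=2.85,interpolation=cv2.INTER_CUBIC))
E
```

```text
(no output)
```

View pics/scene1.png

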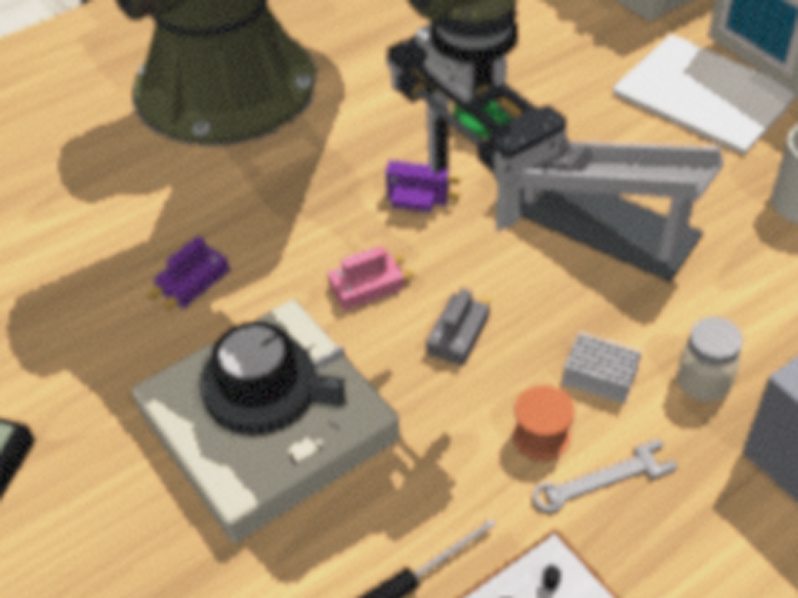

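View pics/side1.png

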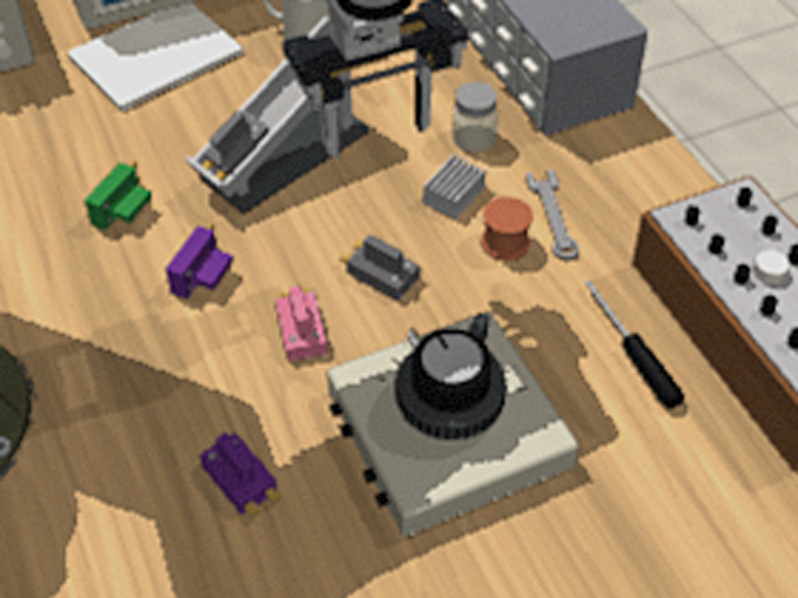

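Only one grey loose block shows, at scene px (291,224) and side px (284,213). The look-alikes are pink (259,207), purple (197,205) and purple (276,175) in scene, and green (191,190) in side. The lug is at scene (245,247) and side (318,234). A possible index bar is at side (296,239). The first block is in the trough's low end, at side (232,169).

```bash
cat > m.py <<'E'
from h import *
A=np.concatenate([np.c_[cloud(d).reshape(-1,3),d['color'].reshape(-1,3)] for d in map(load,['scene','side'])]); A=A[~np.isnan(A[:,0])]
def box(x0,x1,y0,y1,z0,z1): return A[(A[:,0]>x0)&(A[:,0]<x1)&(A[:,1]>y0)&(A[:,1]<y1)&(A[:,2]>z0)&(A[:,2]<z1)]
b=box(350,700,-420,-100,118,132); print('barrel top',len(b),b[:,:3].mean(0), cv2.minEnclosingCircle(b[:,:2].astype(np.float32)))
c=b[:,:2].mean(0)
h=box(350,750,-450,-80,41,49); print('housing',cv2.minAreaRect(h[:,:2].astype(np.float32)))
def pol(q): v=q[:,:2]-c; return np.hypot(*v.T),np.degrees(np.arctan2(v[:,1],v[:,0]))
for nm,z0,z1,r0,r1 in [('lug',93,102,60,92),('idx',52,62,60,105)]:
    q=box(350,750,-450,-80,z0,z1); r,a=pol(q); k=(r>r0)&(r<r1); print(nm,k.sum(),np.round(np.c_[r,a,q[:,2]][k][:40]).astype(int).tolist() if nm=='idx' else (np.median(r[k]),np.median(a[k])))
q=box(480,640,-90,60,4,70); print('blk',cv2.minAreaRect(q[:,:2].astype(np.float32)))
q=box(480,640,-90,60,45,62); print('rib',len(q),np.median(q[:,:3],0) if len(q) else 0,cv2.minAreaRect(q[:,:2].astype(np.float32)))
q=q=box(480,640,-90,60,4,70); g=q[(q[:,4]-q[:,3]>40)]; print('brass',len(g),g[:,:3].mean(0) if len(g) else 0)
E
python3 m.py; python3 - <<'E'
from h import *
d=load('side'); cv2.imwrite('pics/side2.png',cv2.resize(d['color'][200:310,255:360],None,fx=5.4,fy=5.4,interpolation=cv2.INTER_CUBIC))
E
```

```text
barrel top 1060 [ 524.70781286 -247.3048065   124.1544086 ] ((523.9940185546875, -245.79229736328125), 42.893375396728516)
housing ((521.5283203125, -213.45184326171875), (208.98448181152344, 267.91851806640625), 0.3530411720275879)
lug 86 (np.float64(74.14851320214606), np.float64(41.0550636101704))
idx 35 [[98, 90, 58], [101, 90, 55], [89, 91, 58], [93, 91, 54], [94, 89, 56], [97, 89, 55], [100, 88, 55], [84, 93, 54], [86, 91, 55], [87, 89, 57], [91, 90, 53], [79, 92, 55], [81, 90, 55], [84, 90, 54], [72, 92, 55], [75, 91, 55], [76, 88, 57], [79, 88, 55], [68, 91, 56], [70, 89, 56], [72, 87, 57], [76, 89, 52], [69, 88, 54], [96, 93, 57], [97, 90, 53], [92, 94, 57], [91, 92, 56], [89, 90, 57], [88, 93, 57], [85, 92, 58], [86, 94, 54], [82, 93, 58], [80, 91, 59], [79, 94, 57], [87, -162, 53]]
blk ((554.9695434570312, -16.54344940185547), (146.96783447265625, 136.7314453125), 5.119070529937744)
rib 131 [549.78435277 -18.17094258  51.63992421] ((548.2407836914062, -17.588031768798828), (19.426620483398438, 52.6201171875), 29.273542404174805)
brass 41 [537.04615602   4.40676734   9.0882786 ]
```

View pics/side2.png

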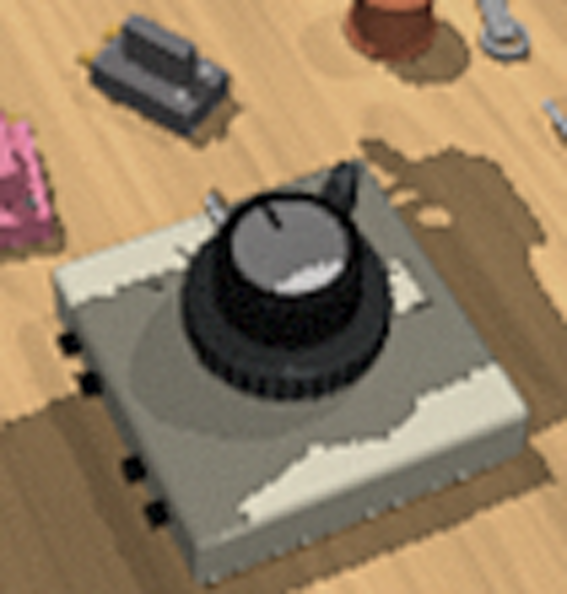

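```bash
python3 - <<'E'
from h import *
c=np.array([524.2,-246.5])
for n in ['scene','side']:
    d=load(n); print(n,[(a,[tuple(np.round(proj(d,[c[0]+r*np.cos(np.radians(a)),c[1]+r*np.sin(np.radians(a)),z])).astype(int)) for r,z in((74,100),(84,100))]) for a in (10,30,50)], 'idx',np.round(proj(d,[c[0],c[1]+85,57])))
    W=cloud(d).reshape(-1,3); W=W[~np.isnan(W[:,0])]; v=W[:,:2]-c; r=np.hypot(*v.T); a=np.degrees(np.arctan2(v[:,1],v[:,0])); k=(r>66)&(r<92)&(W[:,2]>70)&(W[:,2]<110)
    print(np.c_[r,a,W[:,2]][k].mean(0),k.sum()); k2=k&(W[:,2]>95);print('top',np.c_[r,a,W[:,2]][k2].mean(0),k2.sum())
E
```

```text
scene [(10, [(np.int64(236), np.int64(254)), (np.int64(239), np.int64(256))]), (30, [(np.int64(242), np.int64(248)), (np.int64(245), np.int64(249))]), (50, [(np.int64(245), np.int64(240)), (np.int64(248), np.int64(240))])] idx [245. 234.]
[78.73220074 39.26392817 89.88085062] 91
top [77.47945211 40.95754383 98.27486027] 40
side [(10, [(np.int64(328), np.int64(239)), (np.int64(331), np.int64(238))]), (30, [(np.int64(322), np.int64(234)), (np.int64(324), np.int64(232))]), (50, [(np.int64(314), np.int64(232)), (np.int64(315), np.int64(229))])] idx [296. 239.]
[75.64370391 40.1788806  94.1199902 ] 33
top [75.27001212 40.90522123 99.05926675] 20
```

Call:
drive_tool(rows=[{"offset":[-40,0,-5],"spin":0,"jaw":94},{"offset":[-45,0,-5],"spin":8,"jaw":50},{"offset":[-40,6,-5],"spin":8,"jaw":50},{"offset":[-40,10,-5],"spin":8,"jaw":50},{"offset":[0,0,0],"spin":0,"jaw":50},{"offset":[0,0,0],"spin":0,"jaw":50}])

```text
clock: 1.4
eef_pos: [548.8, -167.1, 322.5]
eef_rot: [-3.141, -0.0, 1.152]
wrist_force: [-0.1, 0.2, -0.0]
finger_gap: 57.5
```

```bash
python3 - <<'E'
from h import *
s=manip.read_state(); print(s['clock'],s['eef_pos'],s['eef_rot'],s['finger_gap'])
for n in ['wrist','scene','side']: d=shot(n)
for t in ['block','lug','index','first']: print(t,finder.find_in('wrist',t)[:2])
d=load('wrist'); cv2.imwrite('pics/w1.png',d['color'])
E
python3 m.py
python3 - <<'E'
from h import *
W=np.concatenate([cloud(load(n)).reshape(-1,3) for n in ['wrist']]); W=W[~np.isnan(W[:,0])]
k=(W[:,2]>120)&(W[:,2]<130)&(W[:,1]<-150); print('wrist barrel',W[k].mean(0),cv2.minEnclosingCircle(W[k][:,:2].astype(np.float32)))
E
```

```text
1.4 [ 548.82502874 -167.12479328  322.47310343] [-3.14138097e+00 -1.42622665e-04  1.15164744e+00] 57.54320924289199
block [{'uv': [105.6, 275.6], 'p': 0.78}, {'uv': [219.2, 55.9], 'p': 0.65}]
lug [{'uv': [291.0, 236.9], 'p': 0.61}]
index [{'uv': [282.2, 235.6], 'p': 0.67}]
first [{'uv': [17.6, 55.7], 'p': 0.85}]
barrel top 1060 [ 524.55626783 -247.15017703  124.1339263 ] ((522.8338012695312, -246.2130126953125), 43.80221176147461)
housing ((521.1484375, -213.92018127441406), (206.87718200683594, 268.6860656738281), 0.4835594892501831)
lug 83 (np.float64(74.27097215826451), np.float64(40.89702500968341))
idx 37 [[97, 92, 55], [98, 90, 57], [101, 89, 57], [90, 92, 55], [91, 89, 59], [94, 89, 57], [97, 89, 54], [84, 93, 53], [86, 91, 55], [88, 90, 56], [91, 90, 53], [93, 88, 54], [79, 91, 56], [80, 89, 57], [84, 89, 55], [86, 89, 53], [72, 92, 56], [73, 89, 59], [77, 89, 56], [80, 89, 54], [67, 91, 56], [70, 90, 55], [73, 90, 52], [75, 87, 55], [69, 89, 52], [96, 92, 56], [95, 91, 56], [93, 93, 55], [93, 91, 54], [92, 90, 54], [92, 94, 53], [87, 93, 57], [86, 91, 56], [86, 93, 53], [84, 92, 55], [80, 91, 58], [81, 93, 54]]
blk ((541.9066772460938, -21.250350952148438), (171.9362335205078, 126.46656036376953), 67.93370819091797)
rib 129 [548.96031102 -17.87195914  51.90605609] ((548.9076538085938, -17.978988647460938), (18.633827209472656, 50.047237396240234), 30.101808547973633)
brass 42 [530.26847361   5.74182611   8.85216942]
wrist barrel [ 526.41609687 -236.69596816  125.04128512] ((523.509765625, -243.28427124023438), 40.260555267333984)
```

View pics/w1.png

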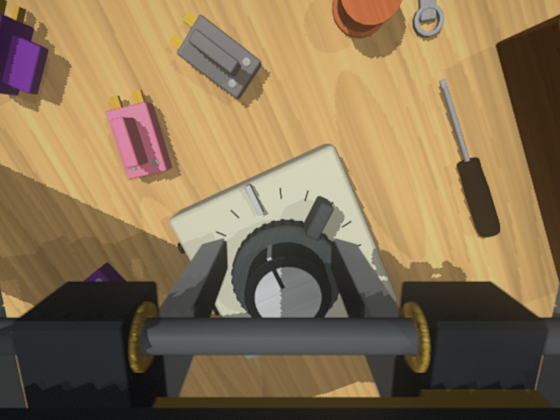

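```bash
python3 - <<'E'
from h import *
d=load('wrist'); R,t,f=cam(d); C=-R.T@t; print('cam',C)
def ray(u,v,z):
    g=R.T@np.array([(u-d['cx'])/f,(v-d['cy'])/f,1]); return C+g*(z-C[2])/g[2]
c=np.array([524,-245])
for nm,u,v,z in [('idx in',262,214,57),('idx out',250,187,57),('l20',280.5,193,45),('l40',306,197,45),('l80',346,225,45),('m20',235,212,45),('lugtip',327,199,100),('lugmid',320,212,100),('lug in',312,230,100)]:
    p=ray(u,v,z); w=p[:2]-c; print(nm,np.round(p),round(np.hypot(*w)),round(np.degrees(np.arctan2(w[1],w[0])),1))
W=cloud(d); v=W[...,:2]-c; r=np.hypot(v[...,0],v[...,1]); a=np.degrees(np.arctan2(v[...,1],v[...,0])); k=(r>64)&(r<90)&(W[...,2]>94)&(W[...,2]<106)
print(k.sum(),np.median(a[k]),np.percentile(a[k],[5,95]))
q=W[(W[...,2]>40)&(W[...,2]<48)]; q=q[q[:,1]<-80][:,:2]; print('housing',cv2.minAreaRect(q.astype(np.float32)))
E
```

```text
cam [ 577.97110074 -103.2068279   403.65798407]
idx in [ 524. -179.   57.] 66 89.7
idx out [ 525. -148.   57.] 97 89.3
l20 [ 550. -169.   45.] 80 70.9
l40 [ 574. -184.   45.] 78 50.9
l80 [ 601. -231.   45.] 79 10.5
m20 [ 497. -168.   45.] 82 109.5
lugtip [ 591. -181.  100.] 92 43.7
lugmid [ 580. -190.  100.] 79 44.3
lug in [ 567. -203.  100.] 60 44.4
380 42.23167930512459 [37.28449052 46.66161939]
housing ((631.2496337890625, -230.97067260742188), (262.71160888671875, 434.00048828125), 84.62605285644531)
```

Call:
drive_tool(rows=[{"offset":[0,0,20],"spin":8,"jaw":50},{"offset":[0,0,20],"spin":8,"jaw":50},{"offset":[0,0,20],"spin":7,"jaw":50},{"offset":[4,20,0],"spin":0,"jaw":50},{"offset":[0,20,0],"spin":0,"jaw":50},{"offset":[0,0,0],"spin":0,"jaw":50},{"offset":[0,0,0],"spin":0,"jaw":50}])

```text
clock: 2.45
eef_pos: [579.0, -192.8, 262.3]
eef_rot: [-3.141, 0.0, 0.751]
wrist_force: [0.1, -0.2, -0.3]
finger_gap: 49.8
```

```bash
python3 - <<'E'
from h import *
d=shot('wrist'); cv2.imwrite('pics/w2.png',d['color'])
W=cloud(d); c=np.array([524,-245.5]); v=W[...,:2]-c; r=np.hypot(v[...,0],v[...,1]); a=np.degrees(np.arctan2(v[...,1],v[...,0])); k=(r>64)&(r<86)&(W[...,2]>94)&(W[...,2]<106)
print(k.sum(),np.median(a[k]),np.percentile(a[k],[5,95]),W[k].mean(0))
print(manip.read_state()['eef_pos'],manip.read_state()['eef_rot'])
E
```

```text
533 42.02049220775825 [37.0955832  46.60152194] [ 579.88907933 -195.36643708   98.82059399]
[ 578.87012536 -192.61080337  262.51439468] [-3.14113744e+00  1.38463660e-04  7.50985371e-01]
```

View pics/w2.png

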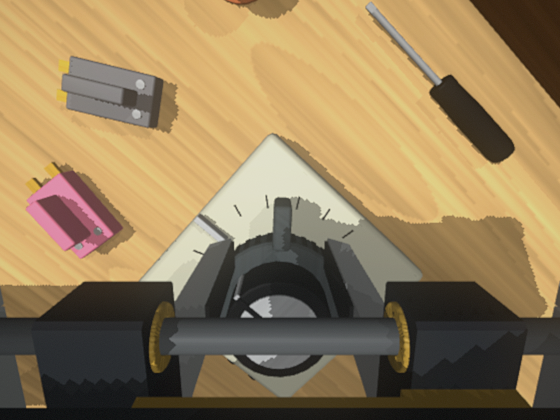

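Call:
drive_tool(rows=[{"offset":[0,0,40],"spin":0,"jaw":50},{"offset":[0,0,35],"spin":0,"jaw":50},{"offset":[0,0,19],"spin":0,"jaw":22},{"offset":[0,0,0],"spin":0,"jaw":20},{"offset":[0,0,0],"spin":0,"jaw":20},{"offset":[0,0,0],"spin":0,"jaw":20},{"offset":[0,0,0],"spin":0,"jaw":20}], force=10)

```text
clock: 3.2
eef_pos: [579.5, -193.2, 170.1]
eef_rot: [3.14, -0.001, 0.751]
wrist_force: [0.3, 0.3, 0.7]
finger_gap: 20.0
```

Call:
drive_tool(rows=[{"offset":[-0.3,-6.6,0],"spin":-5,"jaw":20},{"offset":[-0.3,-6.6,0],"spin":-5,"jaw":20},{"offset":[-0.3,-6.6,0],"spin":-5,"jaw":20},{"offset":[-0.3,-6.6,0],"spin":-5,"jaw":20},{"offset":[-0.3,-6.6,0],"spin":-5,"jaw":20},{"offset":[-0.3,-6.6,0],"spin":-5,"jaw":20},{"offset":[-0.3,-6.6,0],"spin":-5,"jaw":20},{"offset":[-0.3,-6.6,0],"spin":-5,"jaw":20},{"offset":[-0.3,-6.6,0],"spin":-5,"jaw":20},{"offset":[0,-2.7,0],"spin":-2,"jaw":20},{"offset":[0,0,0],"spin":0,"jaw":20},{"offset":[0,0,0],"spin":0,"jaw":20}])

```text
clock: 4.4
eef_pos: [523.9, -169.2, 169.3]
eef_rot: [3.141, 0.0, 1.57]
wrist_force: [-0.1, -0.1, 0.1]
finger_gap: 19.7
```

```bash
cat > lug.py <<'E'
from h import *
s=manip.read_state(); print(s['eef_pos'],s['eef_rot'],s['wrist_force'])
c=np.array([524,-245.5])
for n in ['wrist','scene','side']:
    d=shot(n); W=cloud(d); v=W[...,:2]-c; r=np.hypot(v[...,0],v[...,1]); a=np.degrees(np.arctan2(v[...,1],v[...,0])); k=(r>62)&(r<86)&(W[...,2]>90)&(W[...,2]<106)
    print(n,k.sum(),np.median(a[k]),np.percentile(a[k],[5,95]))
E
python3 lug.py
```

```text
[ 523.92276443 -169.21068205  169.25860264] [3.14061851e+00 3.65975111e-04 1.56950977e+00] [-0.06308447 -0.12120057  0.05067268]
wrist 1608 91.05215761983058 [82.29721539 97.53143812]
scene 37 90.38136285858431 [ 72.69130992 102.50624392]
side 56 91.55247084218183 [ 76.03484435 107.73317447]
```

Call:
drive_tool(rows=[{"offset":[0,0,0],"spin":0,"jaw":50},{"offset":[0,0,0],"spin":0,"jaw":50},{"offset":[0,0,-40],"spin":0,"jaw":50},{"offset":[0,0,-50],"spin":0,"jaw":50},{"offset":[0,0,-30],"spin":0,"jaw":50},{"offset":[0,0,0],"spin":0,"jaw":60},{"offset":[0,0,0],"spin":0,"jaw":60}])

```text
clock: 5.25
eef_pos: [523.6, -169.1, 288.6]
eef_rot: [3.141, 0.0, 1.571]
wrist_force: [-0.8, -0.4, 0.1]
finger_gap: 59.3
```

```bash
python3 lug.py; python3 m.py | grep -v idx; python3 - <<'E'
from h import *
a=load('wrist')['color']; b=cv2.resize(load('side')['color'][130:270,200:387],None,fx=3,fy=3); b=b[:420]; cv2.imwrite('pics/w3.png',cv2.resize(np.hstack([a[:,150:390],b]),None,fx=0.97,fy=.97))
E
```

```text
[ 523.59931386 -169.11641331  288.55242278] [3.14117686e+00 2.11425240e-04 1.57071240e+00] [-0.79884072 -0.35738464  0.06128086]
wrist 485 91.18008350531188 [86.32005364 96.14607461]
scene 43 87.374268414478 [84.46497769 94.25508063]
side 33 93.39447764133422 [87.65478948 97.4993602 ]
barrel top 1062 [ 524.56918121 -247.07515847  124.05749405] ((522.91845703125, -245.63917541503906), 43.532291412353516)
housing ((523.2963256835938, -213.17083740234375), (205.5886993408203, 270.2724609375), 1.4670777320861816)
lug 81 (np.float64(74.70507256596586), np.float64(90.52361962248087))
blk ((560.9181518554688, -13.566581726074219), (157.92691040039062, 140.6956787109375), 2.200615644454956)
rib 93 [549.49557385 -12.92528762  51.52419222] ((548.8408203125, -18.146238327026367), (19.773189544677734, 52.21895980834961), 32.31797409057617)
brass 42 [548.68338368   5.07111422   8.6470011 ]
```

View pics/w3.png

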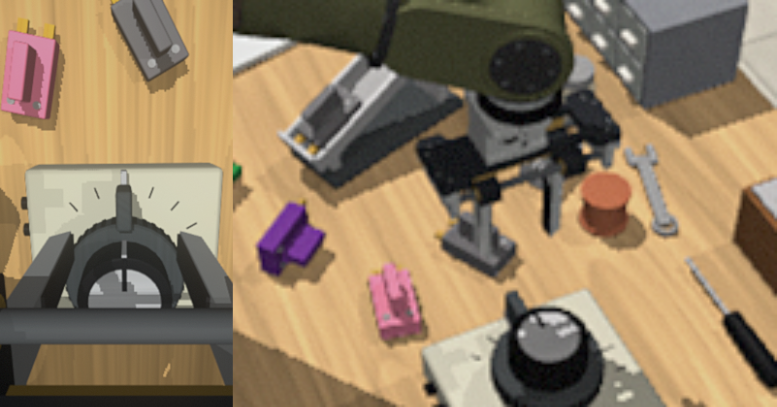

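Picture: the lug sits over the bar at wrist px (273,200) with the pale line lined up. The grey block lies at wrist px (300,35). Next I measure the chute.

```bash
cat > ch.py <<'E'
from h import *
from scipy.optimize import least_squares
P=[]
for n in ['scene','side']:
    W=cloud(load(n)).reshape(-1,3); W=W[~np.isnan(W[:,0])]
    P.append(W[(W[:,0]>350)&(W[:,0]<660)&(W[:,1]>140)&(W[:,1]<300)&(W[:,2]>5)&(W[:,2]<165)]); print(n,len(P[-1]))
P=np.vstack(P)
# top outline of trough: floor/wall points; find yaw via footprint of pts above 20
q=P[P[:,2]>25]; print(cv2.minAreaRect(q[:,:2].astype(np.float32)),q.min(0),q.max(0))
# floor plane RANSAC
rng=np.random.default_rng(0);best=0
for _ in range(4000):
    a,b,c=P[rng.choice(len(P),3,0)]; nn=np.cross(b-a,c-a); L=np.linalg.norm(nn)
    if L<100: continue
    nn=nn/L; nn*=np.sign(nn[2]) or 1
    if abs(np.arccos(min(1,nn[2]))-0.4)>0.06: continue
    k=abs((P-a)@nn)<2.5
    if k.sum()>best: best=k.sum();bk=k
F=P[bk]; c0=F.mean(0); nn=np.linalg.svd(F-c0)[2][2]; nn*=np.sign(nn[2]); print(best,c0,nn,'tilt',np.arccos(nn[2]),'upslope yaw',np.degrees(np.arctan2(-nn[1],-nn[0])))
print('xy at z=84 on plane:',cv2.minAreaRect(F[:,:2].astype(np.float32)))
np.save('P.npy',P)
E
python3 ch.py
```

```text
scene 2502
side 1379
((509.717041015625, 224.97463989257812), (252.37721252441406, 74.83817291259766), 20.570859909057617) [383.66909502 149.43807846  25.14479765] [638.09402144 297.73392989 149.71143645]
496 [538.3719044  237.40092881  92.32832807] [-0.35452378 -0.15870835  0.92147955] tilt 0.39892381861070186 upslope yaw 24.116454389899154
xy at z=84 on plane: ((515.815673828125, 224.18826293945312), (240.76693725585938, 67.86297607421875), 20.679533004760742)
```

Call:
drive_tool(rows=[{"offset":[40,3,-10],"spin":0,"jaw":60},{"offset":[45,3,-10],"spin":0,"jaw":60},{"offset":[45,3,-10],"spin":0,"jaw":60},{"offset":[45,3,-10],"spin":0,"jaw":60},{"offset":[45,4,-10],"spin":0,"jaw":60},{"offset":[45,4,-10],"spin":0,"jaw":60},{"offset":[35,0,0],"spin":0,"jaw":60},{"offset":[0,0,0],"spin":-7.5,"jaw":60},{"offset":[0,0,0],"spin":-7.5,"jaw":60},{"offset":[0,0,0],"spin":-7.5,"jaw":60},{"offset":[0,0,0],"spin":-7.5,"jaw":60},{"offset":[0,0,0],"spin":0,"jaw":60},{"offset":[0,0,0],"spin":0,"jaw":60}])

```text
clock: 6.7
eef_pos: [543.7, 130.9, 347.9]
eef_rot: [-3.14, -0.0, 2.09]
wrist_force: [0.5, 0.5, 0.7]
finger_gap: 60.3
```

```bash
python3 - <<'E'
from h import *
s=manip.read_state(); print(s['eef_pos'],s['eef_rot'])
d=shot('wrist'); W=cloud(d)
for t in ['block','first','trough']: print(t,[(r['p'],r['uv'],np.round(W[int(r['uv'][1]),int(r['uv'][0])])) for r in finder.find_in('wrist',t)[:2]])
cv2.imwrite('pics/w4.png',d['color'])
P=W.reshape(-1,3); P=P[~np.isnan(P[:,0])]; P=P[(P[:,0]>350)&(P[:,0]<660)&(P[:,1]>140)&(P[:,1]<310)&(P[:,2]>20)&(P[:,2]<170)]; print(len(P))
# floor yaw etc
rng=np.random.default_rng(0);best=0
for _ in range(3000):
    a,b,c=P[rng.choice(len(P),3,0)]; n=np.cross(b-a,c-a); L=np.linalg.norm(n)
    if L<500: continue
    n=n/L*(np.sign(n[2]) or 1)
    if abs(np.arccos(min(1,n[2]))-.4)>.06: continue
    k=abs((P-a)@n)<1.5
    if k.sum()>best: best=k.sum();bk=k
F=P[bk]; c0=F.mean(0); n=np.linalg.svd(F-c0,full_matrices=False)[2][2]; n*=np.sign(n[2])
print(best,c0,n,np.arccos(n[2]),np.degrees(np.arctan2(-n[1],-n[0])),cv2.minAreaRect(F[:,:2].astype(np.float32)))
E
```

```text
[543.66177101 130.85010397 347.87284417] [-3.14040276e+00 -4.17377207e-04  2.09045269e+00]
block [(0.9, [131.3, 256.0], array([430., -31.,  43.])), (0.83, [234.5, 284.6], array([558., -12.,  22.]))]
first [(0.88, [235.7, 81.4], array([457., 204., 111.])), (0.81, [116.4, 11.8], array([302., 207.,  29.]))]
trough [(0.88, [346.5, 93.0], array([548., 246.,  98.]))]
20923
10666 [557.43256195 243.25143486 101.8397178 ] [-0.36578781 -0.13359422  0.92106019] 0.40000207447778474 20.063369809330194 ((516.164794921875, 228.1790313720703), (231.22894287109375, 54.12327194213867), 20.153379440307617)
```

View pics/w4.png

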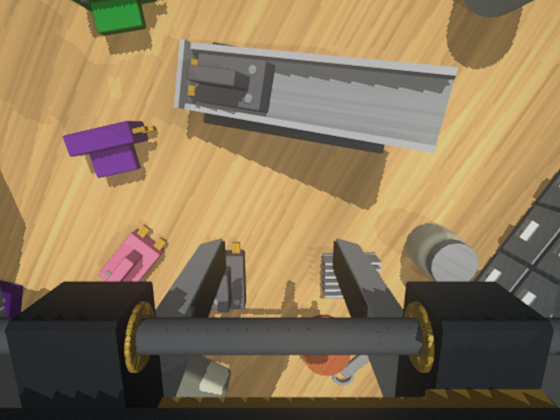

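Call:
drive_tool(rows=[{"offset":[-38,-18,0],"spin":0,"jaw":60},{"offset":[-38,-18,20],"spin":0,"jaw":60},{"offset":[-38,-18,30],"spin":0,"jaw":60},{"offset":[-28,-15,40],"spin":0,"jaw":60},{"offset":[0,0,0],"spin":0,"jaw":60},{"offset":[0,0,0],"spin":0,"jaw":60},{"offset":[0,0,0],"spin":0,"jaw":60}])

```text
clock: 7.6
eef_pos: [555.3, -23.7, 261.9]
eef_rot: [3.14, 0.001, 2.095]
wrist_force: [0.3, 0.3, -0.1]
finger_gap: 60.4
```

```bash
python3 - <<'E'
from h import *
s=manip.read_state(); p=s['eef_pos']; yaw=s['eef_rot'][2]; print(p,np.degrees(yaw))
d=shot('wrist'); W=cloud(d); cv2.imwrite('pics/w5.png',d['color'])
P=W.reshape(-1,3); P=P[~np.isnan(P[:,0])]; P=P[np.hypot(P[:,0]-549,P[:,1]+18)<60]
for nm,a,b in [('rib',49,58),('body',19,29)]:
    q=P[(P[:,2]>a)&(P[:,2]<b)]; print(nm,len(q),cv2.minAreaRect(q[:,:2].astype(np.float32)))
E
```

```text
[555.25933599 -23.71680111 261.93832432] 120.02031195589953
rib 899 ((547.8958129882812, -16.053964614868164), (13.319527626037598, 49.473289489746094), 29.86892318725586)
body 2802 ((547.8837280273438, -16.254409790039062), (46.01412582397461, 74.8370590209961), 29.8874454498291)
```

View pics/w5.png

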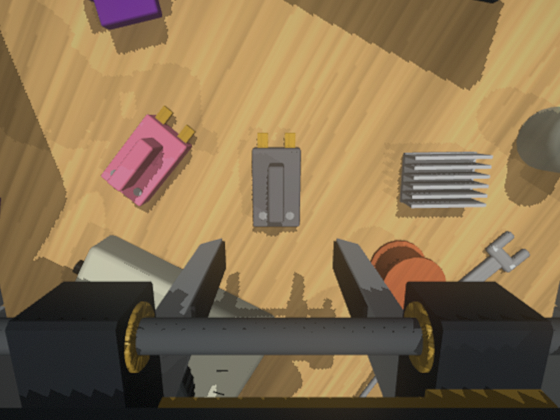

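The wrist picture shows the grey block at px (276,185), blades towards tool +x and already aligned with the jaws. The pink one at (150,155) stays where it is. Now I descend and grip a little towards the flat end, so the nose hangs down.

Call:
drive_tool(rows=[{"offset":[0,-2.6,30],"spin":0,"jaw":40},{"offset":[0,0,40],"spin":0,"jaw":40},{"offset":[0,0,40],"spin":0,"jaw":40},{"offset":[0,0,27],"spin":0,"jaw":36},{"offset":[0,0,0],"spin":0,"jaw":25},{"offset":[0,0,0],"spin":0,"jaw":10},{"offset":[0,0,0],"spin":0,"jaw":8},{"offset":[0,0,0],"spin":0,"jaw":8},{"offset":[0,0,0],"spin":0,"jaw":8},{"offset":[0,0,0],"spin":0,"jaw":8}], force=8)

```text
clock: 8.65
eef_pos: [553.0, -25.5, 124.4]
eef_rot: [3.14, 0.0, 2.095]
wrist_force: [0.2, 3.7, 5.9]
finger_gap: 13.9
```

Call:
drive_tool(rows=[{"offset":[0,0,-10],"spin":0,"jaw":8},{"offset":[0,0,-25],"spin":0,"jaw":8},{"offset":[0,0,-35],"spin":0,"jaw":8},{"offset":[0,0,-40],"spin":0,"jaw":8},{"offset":[0,0,-40],"spin":0,"jaw":8},{"offset":[0,0,-35],"spin":0,"jaw":8},{"offset":[0,0,0],"spin":-8,"jaw":8},{"offset":[0,0,0],"spin":-8,"jaw":8},{"offset":[0,0,0],"spin":-8,"jaw":8},{"offset":[0,0,0],"spin":-8,"jaw":8},{"offset":[0,0,0],"spin":-8,"jaw":8},{"offset":[0,0,0],"spin":-8,"jaw":8},{"offset":[0,0,0],"spin":-8,"jaw":8},{"offset":[0,0,0],"spin":-8,"jaw":8},{"offset":[0,0,0],"spin":-8,"jaw":8},{"offset":[0,0,0],"spin":-8,"jaw":8},{"offset":[0,0,0],"spin":0,"jaw":8},{"offset":[0,0,0],"spin":0,"jaw":8}])

```text
clock: 10.45
eef_pos: [552.4, -25.9, 308.7]
eef_rot: [-3.141, -0.0, -2.797]
wrist_force: [0.1, 0.1, -0.4]
finger_gap: 14.1
```

```bash
cat > tilt.py <<'E'
from h import *
s=manip.read_state(); p=np.array(s['eef_pos']); yaw=s['eef_rot'][2]; print(p,np.degrees(yaw),s['joints'],s['finger_gap'])
X=np.array([np.cos(yaw),np.sin(yaw)]); Y=np.array([np.sin(yaw),-np.cos(yaw)])
for n in ['wrist','side','scene']:
    d=shot(n); W=cloud(d).reshape(-1,3); W=W[~np.isnan(W[:,0])]; v=W[:,:2]-p[:2]; a=v@X; b=v@Y; h=W[:,2]-(p[2]-78)
    k=(abs(b)<22)&(a>-60)&(a<70)&(h>-75)&(h<12)
    print(n,k.sum())
    for lo in range(-50,70,10):
        m=k&(a>lo)&(a<lo+10)
        if m.sum()>2: print(lo, np.round(np.percentile(h[m],[5,95])),'rib' ,np.round(np.percentile(h[m&(abs(b)<6)],95)) if (m&(abs(b)<6)).sum() else '')
E
python3 tilt.py; cd pics; python3 -c "
import pickle,cv2
d=pickle.load(open('../side.pkl','rb'));cv2.imwrite('s6.png',cv2.resize(d['color'][90:300,180:420],None,fx=2.5,fy=2.5))"
```

```text
[552.39914854 -25.94456316 308.74768176] -160.24438122121552 [-1.13129878e-01  3.01909292e-01  1.50402305e+00 -1.13146826e-04
  1.33562359e+00 -2.02870044e+00] 14.118241416285597
wrist 9875
-20 [5. 8.] rib 8.0
-10 [5. 8.] rib 8.0
0 [-24.  10.] rib 8.0
10 [-24.   7.] rib 8.0
20 [-24.   7.] rib 8.0
30 [-24.   7.] rib 7.0
40 [-35. -22.] rib -22.0
50 [-34. -32.] rib 
60 [-34. -32.] rib 
side 346
-30 [-26. -23.] rib 
-20 [-39. -22.] rib 
-10 [-26.  10.] rib 8.0
0 [-26.   9.] rib 8.0
10 [-27.   8.] rib 9.0
20 [-26.   6.] rib 6.0
30 [-26.   6.] rib 7.0
40 [-39. -22.] rib -23.0
50 [-42. -25.] rib -29.0
60 [-38. -31.] rib -34.0
scene 375
-30 [-44. -22.] rib -23.0
-20 [-26.   6.] rib 6.0
-10 [-31.   9.] rib 7.0
0 [-26.   7.] rib 
10 [-36. -14.] rib 
20 [-41. -11.] rib -19.0
30 [-44. -11.] rib -24.0
40 [-41. -21.] rib -21.0
50 [-38. -32.] rib -31.0
60 [-35. -34.] rib
```

View pics/s6.png

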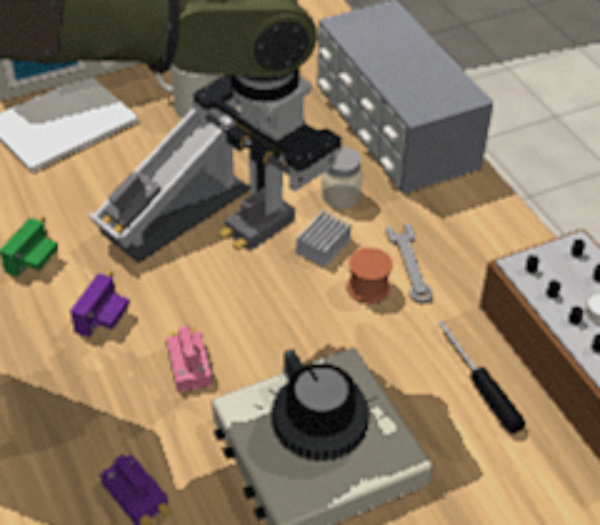

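The block hangs level and square (blades at a=+62, rib top 8 mm above the grasp point). I carry it over the chute.

Call:
drive_tool(rows=[{"offset":[-7,20,0],"spin":0,"jaw":8},{"offset":[-14,40,0],"spin":0,"jaw":8},{"offset":[-14,42,0],"spin":0,"jaw":8},{"offset":[-14,42,0],"spin":0,"jaw":8},{"offset":[-14,42,0],"spin":0,"jaw":8},{"offset":[-14,40,0],"spin":0,"jaw":8},{"offset":[-9,25.6,0],"spin":0,"jaw":8},{"offset":[0,0,20],"spin":0,"jaw":8},{"offset":[0,0,18],"spin":0,"jaw":8},{"offset":[0,0,0],"spin":0,"jaw":8},{"offset":[0,0,0],"spin":0,"jaw":8},{"offset":[0,0,0],"spin":0,"jaw":8}])

```text
clock: 11.8
eef_pos: [547.6, 239.8, 271.7]
eef_rot: [-3.142, 0.002, -2.793]
wrist_force: [0.3, 0.8, -0.1]
finger_gap: 14.5
```

```bash
cat > fin.py <<'E'
from h import *
s=manip.read_state(); p=np.array(s['eef_pos']); yaw=s['eef_rot'][2]; print(p,np.degrees(yaw),s['finger_gap'],s['wrist_force'])
T=np.array([516.2,228.2,84]); y=np.radians(20.1); e=np.array([np.cos(y),np.sin(y)]); l=np.array([-np.sin(y),np.cos(y)])
print('tcp e,l',(p[:2]-T[:2])@e,(p[:2]-T[:2])@l)
ux=np.r_[e*np.cos(.4),np.sin(.4)]; uz=np.r_[-e*np.sin(.4),np.cos(.4)]; uy=np.r_[l,0]
for n in ['wrist','side','scene']:
    d=shot(n); W=cloud(d).reshape(-1,3); W=W[~np.isnan(W[:,0])]-T; q=np.c_[W@ux,W@uy,W@uz]
    k=(abs(q[:,1])<45)&(abs(q[:,0])<140)&(q[:,2]>-8)&(q[:,2]<75); q=q[k]; print(n,len(q))
    np.save(f'q_{n}.npy',q)
    if n=='wrist':
        for lo in range(-130,131,10):
            m=(q[:,0]>lo)&(q[:,0]<lo+10)
            if m.sum()>5: z=q[m]; c=z[abs(z[:,1])<5]; print(lo,'mid z',np.round(np.median(c[:,2])) if len(c) else '', 'y of z>30',np.round(np.percentile(z[z[:,2]>30][:,1],[3,97])) if (z[:,2]>30).sum()>5 else '', 'y of walls(12-22)',np.round(np.percentile(z[(z[:,2]>12)&(z[:,2]<22)][:,1],[3,97])) if ((z[:,2]>12)&(z[:,2]<22)).sum()>5 else '')
E
python3 fin.py; python3 -c "
import pickle,cv2
d=pickle.load(open('wrist.pkl','rb'));cv2.imwrite('pics/w7.png',d['color'])"
```

```text
[547.62901695 239.82675738 271.72500148] -160.05303565730352 14.470894483449523 [ 0.33298583  0.80750091 -0.08427374]
tcp e,l 33.5104570581394 0.11773466156778212
wrist 16143
-130 mid z 25.0 y of z>30  y of walls(12-22) [-32.  31.]
-120 mid z  y of z>30  y of walls(12-22) [-33.  32.]
-110 mid z  y of z>30  y of walls(12-22) [-33.  32.]
-100 mid z 53.0 y of z>30 [-7.  6.] y of walls(12-22) [-33.  32.]
-90 mid z 53.0 y of z>30 [-7.  6.] y of walls(12-22) [-33.  33.]
-80 mid z 53.0 y of z>30 [-7.  7.] y of walls(12-22) [-33.  32.]
-70 mid z 53.0 y of z>30 [-7.  7.] y of walls(12-22) [-33.  32.]
-60 mid z 53.0 y of z>30 [-7.  7.] y of walls(12-22) [-33.  32.]
-50 mid z 35.0 y of z>30 [-7.  6.] y of walls(12-22) [-33.  32.]
-40 mid z 13.0 y of z>30  y of walls(12-22) [-32.  32.]
-30 mid z -1.0 y of z>30  y of walls(12-22) [-33.  32.]
-20 mid z -1.0 y of z>30  y of walls(12-22) [-33.  33.]
-10 mid z -1.0 y of z>30  y of walls(12-22) [-33.  32.]
0 mid z  y of z>30  y of walls(12-22) [-33.  32.]
10 mid z 70.0 y of z>30 [-21.  20.] y of walls(12-22) [-33.  33.]
20 mid z  y of z>30  y of walls(12-22) [-33.  33.]
30 mid z  y of z>30  y of walls(12-22) [-33.  32.]
40 mid z  y of z>30 [-23.  21.] y of walls(12-22) [-33.  33.]
50 mid z  y of z>30 [-23.  21.] y of walls(12-22) [-33.  33.]
60 mid z  y of z>30 [-23.  22.] y of walls(12-22) [-33.  32.]
70 mid z  y of z>30  y of walls(12-22) [-33.  33.]
80 mid z  y of z>30  y of walls(12-22) [32. 33.]
90 mid z -1.0 y of z>30  y of walls(12-22) 
100 mid z -1.0 y of z>30  y of walls(12-22) 
110 mid z -1.0 y of z>30  y of walls(12-22) 
side 1316
scene 1571
```

View pics/w7.png

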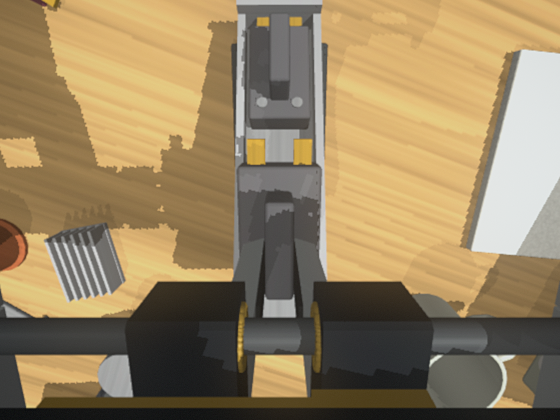

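Call:
drive_tool(rows=[{"offset":[0,0,15],"spin":0,"jaw":8},{"offset":[0,0,13],"spin":0,"jaw":8},{"offset":[0,0,6],"spin":0,"jaw":8},{"offset":[0,0,0],"spin":0,"jaw":8},{"offset":[0,0,0],"spin":0,"jaw":8}], force=4)

```text
clock: 12.45
eef_pos: [547.4, 240.0, 236.8]
eef_rot: [3.142, 0.0, -2.793]
wrist_force: [-0.1, -0.0, -1.5]
finger_gap: 14.4
```

Call:
drive_tool(rows=[{"offset":[0,0,2],"spin":0,"jaw":8},{"offset":[2,0,2],"spin":0,"jaw":8},{"offset":[3,0,3],"spin":0,"jaw":8},{"offset":[3,0,3],"spin":0,"jaw":8}])

```text
clock: 12.85
eef_pos: [539.5, 237.1, 226.4]
eef_rot: [-3.142, 0.0, -2.793]
wrist_force: [-1.1, -0.2, -0.2]
finger_gap: 13.8
```

Call:
drive_tool(rows=[{"offset":[3,0,2.5],"spin":0,"jaw":8},{"offset":[3,0,2.5],"spin":0,"jaw":8},{"offset":[2,0,2],"spin":0,"jaw":8},{"offset":[0,0,0],"spin":0,"jaw":8}])

```text
clock: 13.25
eef_pos: [532.0, 234.4, 219.2]
eef_rot: [3.142, -0.001, -2.793]
wrist_force: [-0.5, -0.6, -2.1]
finger_gap: 13.9
```

```bash
python3 fin.py | head -22; python3 -c "
import pickle,cv2,numpy as np
a=pickle.load(open('wrist.pkl','rb'))['color'][:,150:430];b=pickle.load(open('side.pkl','rb'))['color'][100:240,190:360]
cv2.imwrite('pics/w8.png',np.hstack([a,cv2.resize(b,(510,420))]))"
```

```text
[531.97126402 234.37627461 219.15438279] -160.0022380144882 13.894622559643002 [-0.53898478 -0.64377035 -2.08518251]
tcp e,l 16.93324003116609 0.38015620758228136
wrist 32913
-130 mid z 26.0 y of z>30  y of walls(12-22) [-32.  31.]
-120 mid z  y of z>30  y of walls(12-22) [-33.  32.]
-110 mid z  y of z>30  y of walls(12-22) [-33.  32.]
-100 mid z 53.0 y of z>30 [-7.  6.] y of walls(12-22) [-33.  32.]
-90 mid z 53.0 y of z>30 [-7.  6.] y of walls(12-22) [-33.  32.]
-80 mid z 53.0 y of z>30 [-7.  6.] y of walls(12-22) [-33.  32.]
-70 mid z 53.0 y of z>30 [-7.  6.] y of walls(12-22) [-33.  32.]
-60 mid z 53.0 y of z>30 [-7.  6.] y of walls(12-22) [-33.  33.]
-50 mid z 35.0 y of z>30 [-7.  6.] y of walls(12-22) [-33.  32.]
-40 mid z 14.0 y of z>30  y of walls(12-22) [-32.  32.]
-30 mid z -1.0 y of z>30  y of walls(12-22) [-32.  32.]
-20 mid z 24.0 y of z>30  y of walls(12-22) [-33.  32.]
-10 mid z 24.0 y of z>30 [-6.  5.] y of walls(12-22) [-33.  33.]
0 mid z 54.0 y of z>30 [-7.  6.] y of walls(12-22) [-33.  32.]
10 mid z 54.0 y of z>30 [-7.  6.] y of walls(12-22) [-33.  33.]
20 mid z 54.0 y of z>30 [-17.  17.] y of walls(12-22) [-33.  32.]
30 mid z 54.0 y of z>30 [-18.  18.] y of walls(12-22) [-33.  33.]
40 mid z 53.0 y of z>30 [-7.  7.] y of walls(12-22) [-33.  32.]
50 mid z 23.0 y of z>30 [-7.  7.] y of walls(12-22) [-9.  7.]
```

View pics/w8.png

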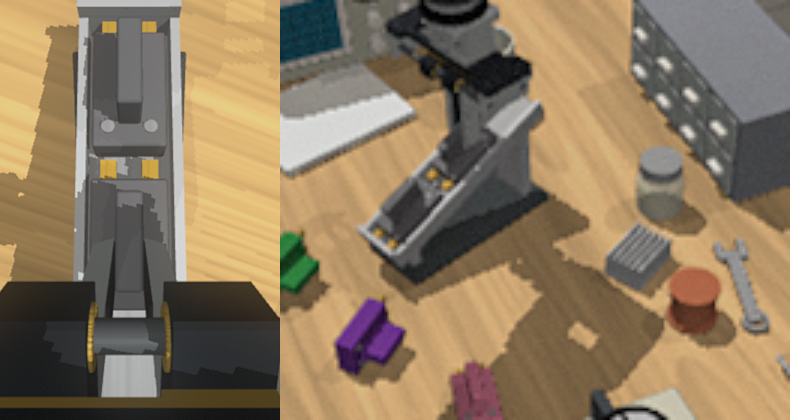

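The block lies flat (rib top 54 mm, body top 24 mm) a few mm short of home. Release, then rise.

Call:
drive_tool(rows=[{"offset":[0,0,0],"spin":0,"jaw":24},{"offset":[0,0,0],"spin":0,"jaw":30},{"offset":[0,0,0],"spin":0,"jaw":30},{"offset":[0,0,-30],"spin":0,"jaw":30},{"offset":[0,0,-40],"spin":0,"jaw":30},{"offset":[-30,0,-40],"spin":0,"jaw":30},{"offset":[-40,0,0],"spin":0,"jaw":30},{"offset":[0,0,0],"spin":0,"jaw":30},{"offset":[0,0,0],"spin":0,"jaw":30}])

```text
clock: 14.3
eef_pos: [598.1, 258.4, 328.2]
eef_rot: [3.142, -0.002, -2.793]
wrist_force: [-1.0, -0.1, -0.6]
finger_gap: 30.1
```

```bash
python3 fin.py | cut -c1-60; python3 lug.py; python3 -c "
import numpy as np
q=np.load('q_wrist.npy')
r=q[(q[:,2]>48)&(q[:,2]<60)&(abs(q[:,1])<7)]
for a,b in((-110,-40),(-20,60)):
  m=r[(r[:,0]>a)&(r[:,0]<b)]; print(len(m),'rib x',np.percentile(m[:,0],[1,99]),'slope',np.polyfit(m[:,0],m[:,2],1))
"
```

```text
[598.09814659 258.38751557 328.20178199] -160.00195084646492
tcp e,l 87.28431110463288 0.2038303125234685
wrist 18699
-110 mid z  y of z>30  y of walls(12-22) 
-100 mid z  y of z>30  y of walls(12-22) [-33.  33.]
-90 mid z  y of z>30  y of walls(12-22) [-33.  33.]
-80 mid z  y of z>30  y of walls(12-22) [-33.  32.]
-70 mid z 53.0 y of z>30 [-7.  6.] y of walls(12-22) [-33.  
-60 mid z 53.0 y of z>30 [-7.  6.] y of walls(12-22) [-33.  
-50 mid z 37.0 y of z>30 [-7.  6.] y of walls(12-22) [-33.  
-40 mid z 20.0 y of z>30  y of walls(12-22) [-31.  31.]
-30 mid z  y of z>30  y of walls(12-22) [-32.  32.]
-20 mid z  y of z>30  y of walls(12-22) [-33.  32.]
-10 mid z 53.0 y of z>30 [-7.  6.] y of walls(12-22) [-33.  
0 mid z 53.0 y of z>30 [-7.  7.] y of walls(12-22) [-33.  33
10 mid z 53.0 y of z>30 [-7.  7.] y of walls(12-22) [-33.  3
20 mid z 53.0 y of z>30 [-7.  7.] y of walls(12-22) [-32.  3
30 mid z 53.0 y of z>30 [-7.  7.] y of walls(12-22) [-33.  3
40 mid z 33.0 y of z>30 [-7.  6.] y of walls(12-22) [-33.  3
50 mid z 14.0 y of z>30  y of walls(12-22) [-32.  32.]
60 mid z -1.0 y of 
[... 236 characters left out ...]
s(12-22) [-33.  32.]
110 mid z -1.0 y of z>30  y of walls(12-22) [-33.  32.]
120 mid z -1.0 y of z>30  y of walls(12-22) [-33.  32.]
side 1324
scene 1445
[597.35370891 258.20131683 329.6685317 ] [ 3.14157419e+00 -8.39427346e-05 -2.79250330e+00] [ 0.08801037  1.09236034 -0.79224103]
367 rib x [-63.03639979 -47.1054523 ] slope [-0.11996558 46.00618456]
1187 rib x [-6.35366105 42.38308308] slope [-1.26209505e-02  5.29840665e+01]
  return _methods._mean(a, axis=axis, dtype=dtype,
  ret = ret.dtype.type(ret / rcount)
Traceback (most recent call last):
  File "lug.py", line 6, in <module>
    print(n,k.sum(),np.median(a[k]),np.percentile(a[k],[5,95]))
                                    ~~~~~~~~~~~~~^^^^^^^^^^^^^
IndexError: index -1 is out of bounds for axis 0 with size 0
```

Home: the rib spans x -6 to 42, so the origin is at about 18. First's rib ends at -47, so its origin is at about -72. One last check of the lug, then hand in.

```bash
sed -i "s/\['wrist','scene','side'\]/['scene','side']/" lug.py; python3 lug.py && python3 -c "
from h import *
print(manip.sign_off())"
```

```text
[597.39391668 258.22969061 329.88748144] [-3.14156415e+00  2.60032821e-04 -2.79244517e+00] [ 0.35752652 -0.29485979  0.22117586]
scene 43 87.17786927841351 [83.46514826 93.8214393 ]
side 32 92.70431954010202 [86.94631735 97.10767669]
the job is handed in; nothing more can be done
None
```

I turned the collar until its lug was over the index bar. Then I laid the grey block in the chute behind the first one and handed the job in at about 15 s of robot time. The hand-in gives no verdict, so what follows is from my own measurements.

- **Collar:** the last two checks put the lug at 87° (scene) and 93° (side), with the bar at about 90°. They disagree by about 5° because each camera sees only one side of the lug. A closer wrist-camera view just after turning gave 91°. All of these are inside the ±0.10 rad (5.7°) limit.
- **Starting angle:** the lug first measured about 48° short of the bar, which matches none of the listed rests. I didn't find out why, but it stayed over the bar once turned.
- **Loose block:** it was pressed flat onto the slope before I let go, then slid the last few mm. It lies rib up with blades down the slope, origin at about x = 18 mm (home is about 17). Its rib is parallel to the floor within about 0.01 rad.
- **First block:** still in place, origin at about x = -72 mm. A slope fit on its rib came out at 0.12 rad, right at the limit, but only a 16 mm stretch of the rib was visible. Earlier full views showed it flat.
- **Not measured:** I didn't measure the bystanders at the end, though nothing I did was near them. The gripper was raised clear of everything.

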